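# Find the fullest token tin by feel

## Task

At the reception desk, heft the three identical closed token tins: the two lighter ones are running low, so set them down upright in the low wooden tray for refilling, and then hold the heaviest one up, upright and still, well clear of the desk (at least a hand's breadth, 10 cm, under it). Set tins down rather than dropping them, never lay one over, and leave the other things on the desk where they are. Finish while holding the heaviest tin in the air: do not put it down.

Things in the scene. Friction and masses are not known exactly. Their poses are not given: they have to be found in the camera images.
- tin_1: one of three identical closed metal tins, a plain upright cylinder 59 mm across and 85 mm tall, its flat lid fixed; origin at the centre of its underside, z up its axis. It stands on the desk before the tray. Each weighs 0.25 to 0.7 kg, contents packed tight; the heaviest is at least 0.12 kg heavier than either other. Which it is must be felt by lifting
- tin_2: one of three identical closed metal tins, a plain upright cylinder 59 mm across and 85 mm tall, its flat lid fixed; origin at the centre of its underside, z up its axis. It stands on the desk before the tray. Each weighs 0.25 to 0.7 kg, contents packed tight; the heaviest is at least 0.12 kg heavier than either other. Which it is must be felt by lifting
- tin_3: one of three identical closed metal tins, a plain upright cylinder 59 mm across and 85 mm tall, its flat lid fixed; origin at the centre of its underside, z up its axis. It stands on the desk before the tray. Each weighs 0.25 to 0.7 kg, contents packed tight; the heaviest is at least 0.12 kg heavier than either other. Which it is must be felt by lifting
- tray: low open wooden refill tray fixed to the desk beyond the tins, outside 120 mm (its x) by 330 mm (its y) and 22 mm tall, walls 5 mm thick, floor 5 mm thick; origin at the centre of its underside, at desk height, z up. It has room for three tins side by side along its y
- stapler: bystander, to be left where it is: black desk stapler about 150 x 35 x 45 mm, standing among the tins, long side (its x) about away from the robot; origin at the middle of its underside
- stamp: bystander, to be left where it is: small rubber stamp with a wooden knob, 36 mm in diameter at the foot, 72 mm tall, standing among the tins; origin at the middle of its underside
- mug: bystander, to be left where it is: white mug 80 mm across with a handle (to its +y), 92 mm tall, to the left of the tins; origin at the middle of its underside
- notepad: bystander, to be left where it is: paper notepad 150 x 105 x 16 mm, to the right of the tins; origin at the middle of its underside
- pump_bottle: bystander, to be left where it is: white pump bottle 62 mm in diameter, 166 mm tall, left of the tray; origin at the middle of its underside
- thermometer: bystander, to be left where it is: white hand-held forehead thermometer lying on its side, body 150 x 42 x 36 mm along its x with a grip about 110 mm long out to its -y, right of the tray; origin at the middle of its underside
There are look-alikes about, which are no part of the job. What is shaped like the tin_1 but turquoise is not meant.

How it is judged (in metres and radians):
On the way, in this order (a step that is already met when the one before it is completed fails the run):
1. the two lighter tins stand upright in the tray, let go (each presses on it with no more than a lighter tin's weight) (((x of tin_2 in the frame of tray between -0.058 and 0.058 m and y of tin_2 in the frame of tray between -0.16 and 0.16 m and z of each of tin_2, tin_3 in the frame of tray below 0.01 m and angle between each of tin_2, tin_3's own z axis and vertical below 0.1 rad and contact force between tin_2 and tray between 0.5 and 4.6 N and contact force between each of tin_2, tin_3 and the fingers below 0.1 N and linear speed of each of tin_2, tin_3 below 0.03 m/s and x of tin_3 in the frame of tray between -0.058 and 0.058 m and y of tin_3 in the frame of tray between -0.16 and 0.16 m and contact force between tin_3 and tray between 0.5 and 4.6 N) or (x of tin_1 in the frame of tray between -0.058 and 0.058 m and y of tin_1 in the frame of tray between -0.16 and 0.16 m and z of each of tin_1, tin_3 in the frame of tray below 0.01 m and angle between each of tin_1, tin_3's own z axis and vertical below 0.1 rad and contact force between tin_1 and tray between 0.5 and 4.6 N and contact force between each of tin_1, tin_3 and the fingers below 0.1 N and linear speed of each of tin_1, tin_3 below 0.03 m/s and x of tin_3 in the frame of tray between -0.058 and 0.058 m and y of tin_3 in the frame of tray between -0.16 and 0.16 m and contact force between tin_3 and tray between 0.5 and 4.6 N) or (x of tin_1 in the frame of tray between -0.058 and 0.058 m and y of tin_1 in the frame of tray between -0.16 and 0.16 m and z of each of tin_1, tin_2 in the frame of tray below 0.01 m and angle between each of tin_1, tin_2's own z axis and vertical below 0.1 rad and contact force between tin_1 and tray between 0.5 and 4.6 N and contact force between each of tin_1, tin_2 and the fingers below 0.1 N and linear speed of each of tin_1, tin_2 below 0.03 m/s and x of tin_2 in the frame of tray between -0.058 and 0.058 m and y of tin_2 in the frame of tray between -0.16 and 0.16 m and contact force between tin_2 and tray between 0.5 and 4.6 N))), for 0.2 s.
2. the remaining tin is held up off the desk (((height (world z) of tin_1 above 0.09 m and contact force between tin_1 and the fingers above 1 N) or (height (world z) of tin_2 above 0.09 m and contact force between tin_2 and the fingers above 1 N) or (height (world z) of tin_3 above 0.09 m and contact force between tin_3 and the fingers above 1 N))), for 0.2 s.
At the end, for the whole second after the job is handed in: Two tins, each pressing on the tray with under 4.6 N (the heaviest weighs over 5 N), stand upright on its floor, let go and at rest; the heaviest is held by the fingers alone, its underside over 90 mm above the desk, upright within 0.25 rad and still (under 0.03 m/s) (((x of tin_2 in the frame of tray between -0.058 and 0.058 m and y of tin_2 in the frame of tray between -0.16 and 0.16 m and z of each of tin_2, tin_3 in the frame of tray below 0.01 m and angle between each of tin_2, tin_3's own z axis and vertical below 0.1 rad and contact force between tin_2 and tray between 0.5 and 4.6 N and contact force between each of tin_2, tin_3 and the fingers below 0.1 N and linear speed of each of tin_2, tin_3 below 0.03 m/s and x of tin_3 in the frame of tray between -0.058 and 0.058 m and y of tin_3 in the frame of tray between -0.16 and 0.16 m and contact force between tin_3 and tray between 0.5 and 4.6 N) or (x of tin_1 in the frame of tray between -0.058 and 0.058 m and y of tin_1 in the frame of tray between -0.16 and 0.16 m and z of each of tin_1, tin_3 in the frame of tray below 0.01 m and angle between each of tin_1, tin_3's own z axis and vertical below 0.1 rad and contact force between tin_1 and tray between 0.5 and 4.6 N and contact force between each of tin_1, tin_3 and the fingers below 0.1 N and linear speed of each of tin_1, tin_3 below 0.03 m/s and x of tin_3 in the frame of tray between -0.058 and 0.058 m and y of tin_3 in the frame of tray between -0.16 and 0.16 m and contact force between tin_3 and tray between 0.5 and 4.6 N) or (x of tin_1 in the frame of tray between -0.058 and 0.058 m and y of tin_1 in the frame of tray between -0.16 and 0.16 m and z of each of tin_1, tin_2 in the frame of tray below 0.01 m and angle between each of tin_1, tin_2's own z axis and vertical below 0.1 rad and contact force between tin_1 and tray between 0.5 and 4.6 N and contact force between each of tin_1, tin_2 and the fingers below 0.1 N and linear speed of each of tin_1, tin_2 below 0.03 m/s and x of tin_2 in the frame of tray between -0.058 and 0.058 m and y of tin_2 in the frame of tray between -0.16 and 0.16 m and contact force between tin_2 and tray between 0.5 and 4.6 N)) and ((height (world z) of tin_1 above 0.09 m and contact force between tin_1 and the fingers above 1 N and angle between tin_1's own z axis and vertical below 0.25 rad and linear speed of tin_1 below 0.03 m/s and contact force between tin_1 and tin_2 below 0.1 N and contact force between tin_1 and tin_3 below 0.1 N and contact force between tin_1 and tray below 0.1 N and contact force between tin_1 and stapler below 0.1 N and contact force between tin_1 and stamp below 0.1 N and contact force between tin_1 and mug below 0.1 N and contact force between tin_1 and notepad below 0.1 N and contact force between tin_1 and pump_bottle below 0.1 N and contact force between tin_1 and thermometer below 0.1 N) or (height (world z) of tin_2 above 0.09 m and contact force between tin_2 and the fingers above 1 N and angle between tin_2's own z axis and vertical below 0.25 rad and linear speed of tin_2 below 0.03 m/s and contact force between tin_2 and tin_1 below 0.1 N and contact force between tin_2 and tin_3 below 0.1 N and contact force between tin_2 and tray below 0.1 N and contact force between tin_2 and stapler below 0.1 N and contact force between tin_2 and stamp below 0.1 N and contact force between tin_2 and mug below 0.1 N and contact force between tin_2 and notepad below 0.1 N and contact force between tin_2 and pump_bottle below 0.1 N and contact force between tin_2 and thermometer below 0.1 N) or (height (world z) of tin_3 above 0.09 m and contact force between tin_3 and the fingers above 1 N and angle between tin_3's own z axis and vertical below 0.25 rad and linear speed of tin_3 below 0.03 m/s and contact force between tin_3 and tin_1 below 0.1 N and contact force between tin_3 and tin_2 below 0.1 N and contact force between tin_3 and tray below 0.1 N and contact force between tin_3 and stapler below 0.1 N and contact force between tin_3 and stamp below 0.1 N and contact force between tin_3 and mug below 0.1 N and contact force between tin_3 and notepad below 0.1 N and contact force between tin_3 and pump_bottle below 0.1 N and contact force between tin_3 and thermometer below 0.1 N))); the arm keeps its last pose, push and grip.
It fails at once if a tin was tipped over (angle between any of tin_1, tin_2, tin_3's own z axis and vertical above 0.8 rad).
It fails at once if a tin was dropped: let go with its underside more than 35 mm above the desk ((contact force between tin_1 and anything else below 0.01 N and height (world z) of tin_1 above 0.035 m) or (contact force between tin_2 and anything else below 0.01 N and height (world z) of tin_2 above 0.035 m) or (contact force between tin_3 and anything else below 0.01 N and height (world z) of tin_3 above 0.035 m)).
It fails at once if a bystander was pushed more than 30 mm or knocked over (distance of any of stapler, stamp, mug, notepad, pump_bottle, thermometer from where it was at the start of the episode above 0.03 m or angle between any of stapler, stamp, mug, notepad, pump_bottle, thermometer's own z axis and vertical above 0.5 rad).
It also fails if it takes over 72 s, if anything falls off the work surface, if the arm or the gripper's body presses on something with over 40 N, if the wrist force passes 120 N, or if a joint passes its speed limit or range.

## Robot

A 7-joint arm with a two-finger parallel gripper is mounted at the origin on the work surface. World frame = base frame: x ahead of the robot, y to its left, z up, the work surface at z = 0. Lengths are in m, angles in degrees, forces in N, time in s.
With the tool pointing down it reaches from about 0.35 to 0.775 m from the base axis. Payload 3.1 kg.
Tool frame: the origin (TCP) lies on the centre line of the jaws, within the pads' length; the fingertips stand 17 mm ahead of it and the grasp point (between the pads) lies 2 mm behind it (robot.tip_reach is the distance from the TCP to the fingertips, in m); z points along the fingers, y is the direction in which the jaws open and shut (so a half turn about z gives the same grasp; the last joint's range is limited). The gripper opens to 85 mm and grips with 20 to 120 N. Pads are 22 mm wide; open, the fingers measure 114 mm over their backs; the gripper's body (76 mm by 85 mm) begins 54 mm behind the grasp point. The pads swing forward as they close: fully open they stand 13 mm farther back than shut.
Start: joints at [73.814, 17.813, 0.802, 86.603, -0.252, 75.585, -1.558], TCP at [0.131, -0.534, 0.248] pointing down, gripper open.
Joint ranges: [-154.91, 154.91], [-16.99, 109.72], [-72.82, 74.43], [7.12, 147.25], [-82.49, 262.49], [11.32, 116.49], [-174.64, 174.64]. Speed limits (degrees/s): [159.86, 159.86, 180, 180, 180, 180, 180].

## Interface

Orientations are given as [roll, pitch, yaw] about the fixed x, y, z axes, in that order (R = Rz(yaw) Ry(pitch) Rx(roll)).
In Python, from station import robot, fingers, vision, workorder, recognise gives the robot as it stands. Calls block until the motion is done:
- robot.move_to(position, orientation): joint-space move of the TCP to a pose.
- robot.line_to(position, orientation=None, velocity=0.15, f_stop=None): straight line of the TCP; orientation=None keeps the orientation; velocity is the mean speed in m/s. With f_stop (N) it stops when the force on the tool has changed by that much, and returns True; else False.
- robot.move_j(angles): joint-space move.
- fingers.gripper_to(opening, force=None): opening from 0.0 (shut) to 1.0 (fully open); force is the grip in N (None keeps the last); returns when the fingers have stopped.
- robot.pause(seconds).
- robot.inverse_kinematics(position, orientation): joint angles nearest the present ones, or None.
- vision.grab_frame(name): name is "side" or "top"; returns the picture (480x640x3 uint8, red, green, blue); there is no depth.
- vision.calibration(name): a dict with "mtx" (3x3 intrinsics, pixels), "k1" (the pictures are not rectified: a ray, as slopes to the right and down, at radius r is drawn at 1 + k1 r^2 times it, then the intrinsics apply), "extrinsics" (4x4, takes a point from world to camera coordinates). Camera axes: x right, y up, looking along -z (the intrinsics and any distortion apply to the point x, -y, -z); pixel columns grow to the right and rows downward; lengths in m; the calibration is good to about 2 mm. A picture is of the moment at which its call begins. calibration takes no time and is no camera call.
A pose or a line that the arm cannot do raises robot.PlanningError and nothing moves.
- workorder.close_job(): hands the job in, once; it reports no verdict.
Trained networks look in the newest picture that a camera, given by its name, has taken for a name from the list of things; names that differ only in an ending like _2 or _b are one class to them, and where a whole thing is asked for, a point or a joint stands for the part that bears it (a point fixed in the world has none). Each returns a list of dicts, best first, with "p" (0 to 1); they miss things now and then, are a little off and sometimes report something else, mostly with a low value. They report only what shows in the picture. A call takes as long as a camera call. They do not tell look-alikes from the thing itself.
- recognise(label, camera): "rect" ([centre column, centre row, width, height] in pixels, round what is visible of it).
Readings, each from a call of its own:
- robot.current_time_s(): time.
- robot.current_joint_positions(): joint angles.
- robot.current_dq(): joint speeds.
- robot.current_joint_torque(): joint torques, N m.
- robot.current_tool_pos(): TCP position.
- robot.current_eef_rot(): TCP orientation.
- robot.current_contact_force(): force on the tool from outside, world axes, zero at the start.
- robot.current_torque(): the same for the moment, N m.
- robot.current_finger_gap(): opening from 0.0 (shut) to 1.0 (fully open).
Only numpy, scipy, OpenCV 4.12 (cv2) and the standard library are available. Lean on these libraries where they do the work, as an engineer would, in place of code of your own. Each camera call takes 0.05 s, during which the arm holds its last target.

## Working session

There is one attempt and no reset: what is moved stays moved. The work goes in short steps, each a Python script; the robot and the scene stay as the last script left them, time stands still between calls to the robot, and variables do not carry over. Pictures are saved under pics/ and viewed, and the job is handed in when it is done.

```bash
mkdir -p pics; ls; python3 - <<'E'
from station import robot, fingers, vision, workorder, recognise
import cv2, numpy as np
print(robot.current_time_s())
for c in ("top","side"):
    im=vision.grab_frame(c); cv2.imwrite(f"pics/{c}0.png",im[:,:,::-1])
    k=vision.calibration(c); print(c,np.round(k["mtx"],1).tolist(),k["k1"],np.round(k["extrinsics"],3).tolist())
    for l in ("tin_1","tray","stapler","stamp","mug","pump_bottle"):
        print(l,[(np.round(d["rect"]).tolist(),round(d["p"],2)) for d in recognise(l,c)])
print(robot.current_time_s())
E
```

```text
pics
0.0
top [[439.5, 0.0, 320.0], [0.0, 439.5, 253.6], [0.0, 0.0, 1.0]] -0.09271264476517356 [[-0.012, -1.0, 0.022, -0.001], [0.982, -0.007, 0.189, -0.559], [-0.189, 0.024, 0.982, -0.961], [0.0, 0.0, 0.0, 1.0]]
tin_1 [([269.0, 320.0, 28.0, 30.0], 0.84), ([330.0, 334.0, 28.0, 30.0], 0.79), ([306.0, 217.0, 137.0, 53.0], 0.68), ([434.0, 293.0, 36.0, 26.0], 0.6), ([313.0, 284.0, 29.0, 33.0], 0.59), ([212.0, 287.0, 31.0, 32.0], 0.59), ([461.0, 207.0, 70.0, 52.0], 0.16)]
tray [([497.0, 291.0, 50.0, 69.0], 0.71), ([305.0, 216.0, 134.0, 55.0], 0.67)]
stapler [([368.0, 299.0, 20.0, 67.0], 0.89)]
stamp [([268.0, 284.0, 15.0, 15.0], 0.56)]
mug [([140.0, 302.0, 47.0, 51.0], 0.63)]
pump_bottle [([163.0, 202.0, 50.0, 32.0], 0.59)]
side [[440.2, 0.0, 319.0], [0.0, 440.2, 240.2], [0.0, 0.0, 1.0]] -0.04762657441565594 [[-0.999, -0.045, -0.001, 0.526], [0.028, -0.63, 0.776, -0.027], [-0.036, 0.775, 0.631, -0.967], [0.0, 0.0, 0.0, 1.0]]
tin_1 [([375.0, 269.0, 32.0, 56.0], 0.92), ([389.0, 225.0, 29.0, 45.0], 0.88), ([338.0, 238.0, 28.0, 47.0], 0.71), ([336.0, 318.0, 41.0, 57.0], 0.71)]
tray [([253.0, 257.0, 78.0, 109.0], 0.76)]
stapler [([347.0, 210.0, 57.0, 25.0], 0.93)]
stamp [([330.0, 273.0, 17.0, 31.0], 0.96)]
mug [([360.0, 401.0, 78.0, 81.0], 0.73)]
pump_bottle [([208.0, 351.0, 48.0, 84.0], 0.79)]
0.7
```

View pics/top0.png

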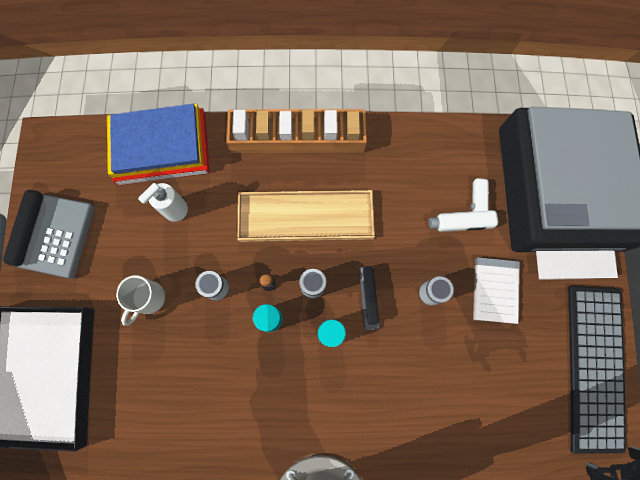

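View pics/side0.png

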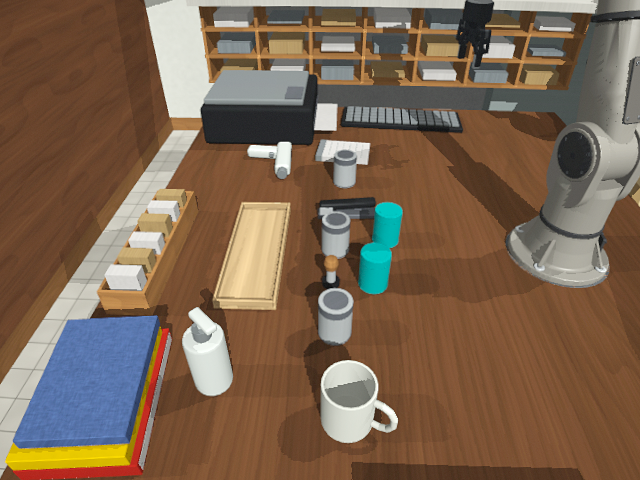

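Top picture: three grey tins at about (210,285), (313,283), (437,291). The turquoise look-alikes are at (266,318) and (331,333), the tray at (306,215), the stamp at (267,283) and the stapler at (369,298). The side view agrees. I'll locate everything from both views.

```bash
cat > h.py <<'E'
from station import robot, fingers, vision, workorder, recognise
import cv2, numpy as np
from scipy.optimize import least_squares
F=np.diag([1,-1,-1.])
def cam(c):
    k=vision.calibration(c); E=np.array(k["extrinsics"]); return np.array(k["mtx"]),np.array([k["k1"],0,0,0.]),F@E[:3,:3],F@E[:3,3]
def proj(c,P):
    M,d,R,t=cam(c); return cv2.projectPoints(np.asarray(P,float).reshape(-1,3),cv2.Rodrigues(R)[0],t,M,d)[0].reshape(-1,2)
def back(c,uv,z):
    M,d,R,t=cam(c); n=cv2.undistortPoints(np.array(uv,float).reshape(-1,1,2),M,d).reshape(-1,2)
    o=-R.T@t; out=[]
    for a in n:
        v=R.T@np.array([a[0],a[1],1]); out.append((o+v*(z-o[2])/v[2])[:2])
    return np.array(out)
A=np.linspace(0,2*np.pi,48)
def ring(x,y,z,r): return np.c_[x+r*np.cos(A),y+r*np.sin(A),np.full(48,z)]
def cyl(x,y,r,h,z0=0): return np.r_[ring(x,y,z0,r),ring(x,y,z0+h,r)]
def crect(c,x,y,r,h,z0=0):
    p=proj(c,cyl(x,y,r,h,z0)); a,b=p.min(0),p.max(0); return np.r_[(a+b)/2,b-a]
E
python3 - <<'E'
from h import *
S={c:cv2.imread(f"pics/{c}0.png") for c in("top","side")}
def mask(c):
    hsv=cv2.cvtColor(S[c],cv2.COLOR_BGR2HSV); return ((hsv[...,1]<60)&(hsv[...,2]>60)).astype(np.uint8)
def comp(c,u,v):
    n,l,s,_=cv2.connectedComponentsWithStats(mask(c)); k=l[v,u]; x,y,w,h=s[k,:4]; return np.array([x+(w-1)/2,y+(h-1)/2,w,h]),k
seeds=[((210,285),(336,316)),((313,283),(336,246)),((440,291),(345,175))]
for a,b in seeds:
    ra,ka=comp("top",*a); rb,kb=comp("side",*b)
    x0=back("top",[ra[:2]],.05)[0]
    out=[]
    for cs in (("top",),("side",),("top","side")):
        R={"top":ra,"side":rb}
        f=lambda p: np.concatenate([(crect(c,p[0],p[1],.0295,.085)-R[c])[:2] for c in cs])
        out.append(np.round(least_squares(f,x0).x,4).tolist())
    print(ra,ka,rb,kb,out)
print("turq",back("top",[[266,318],[331,333]],.085))
print("stamp",back("top",[[267,281]],.065),back("side",[[331,262]],.065))
print("mug",back("top",[[140,295]],.092),"stapler",back("top",[[368,266],[371,329]],.04))
print("tray top",back("top",[[237,191],[374,190],[376,238],[238,241]],.022))
print("tray side",back("side",[[245,203],[291,204],[277,305],[216,304]],.022))
print("pad",back("top",[[476,257],[521,260],[519,324],[474,320]],.016))
E
```

```text
[211.5 285.5  34.   30. ] 37 [335.5 316.   36.   59. ] 77 [[0.4867, 0.2429], [0.4879, 0.2426], [0.4875, 0.2428]]
[312.5 283.   28.   31. ] 36 [346.  232.5  57.   52. ] 53 [[0.4908, 0.0122], [0.4689, 0.0044], [0.4792, 0.0101]]
[436.  290.5  35.   30. ] 39 [342. 163.  55.  49.] 38 [[0.4703, -0.2732], [0.4788, -0.3005], [0.4742, -0.2779]]
turq [[ 0.41106568  0.11395919]
 [ 0.3774264  -0.02691917]]
stamp [[0.49468849 0.11446224]] [[0.49798618 0.12607965]]
mug [[0.46180658 0.3913256 ]] stapler [[ 0.5311193  -0.11790704]
 [ 0.38566256 -0.12036421]]
tray top [[ 0.72255063  0.19492706]
 [ 0.72344804 -0.14154466]
 [ 0.60212095 -0.14189932]
 [ 0.59701773  0.18913214]]
tray side [[ 0.71445085 -0.12853369]
 [ 0.60116066 -0.12902701]
 [ 0.59588154  0.20227334]
 [ 0.71019723  0.20522203]]
pad [[ 0.554772   -0.38717203]
 [ 0.54632303 -0.50148287]
 [ 0.39062119 -0.4819903 ]
 [ 0.40266227 -0.37090494]]
```

```bash
python3 - <<'E'
import cv2
a=cv2.imread("pics/top0.png")[170:350,190:460]; cv2.imwrite("pics/z1.png",cv2.resize(a,None,fx=2.9,fy=2.9,interpolation=cv2.INTER_CUBIC))
E
```

```text
(no output)
```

View pics/z1.png

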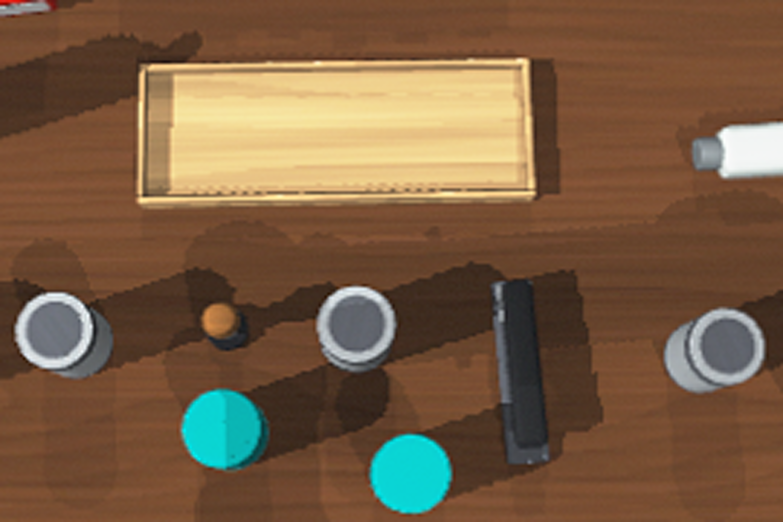

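Zoom: A's lid is at (209,284), B's at (313,282) and C's at (440,289). I'll check the fits by overlay in both views.

```bash
cat >> h.py <<'E'
TINS={"A":(.4872,.2428),"B":(.4908,.0122),"C":(.4703,-.2732)}
TRAY=(.660,.025)
def draw(im,c,tins,tray=TRAY,yaw=0):
    for (x,y,z) in tins:
        for zz in (z,z+.085): cv2.polylines(im,[np.int32(np.round(proj(c,ring(x,y,zz,.0295))*16))],True,(0,0,255),1,cv2.LINE_AA,4)
    q=np.array([[.06,.165],[-.06,.165],[-.06,-.165],[.06,-.165]])@np.array([[np.cos(yaw),np.sin(yaw)],[-np.sin(yaw),np.cos(yaw)]])+tray
    cv2.polylines(im,[np.int32(proj(c,np.c_[q,np.full(4,.022)])*16)],True,(255,0,0),1,cv2.LINE_AA,4)
E
python3 - <<'E'
from h import *
print(back("top",[[312.8,282],[440,289.3],[209.2,284]],.085))
for c,(u0,u1,v0,v1) in {"top":(190,460,170,350),"side":(180,410,130,350)}.items():
    im=cv2.imread(f"pics/{c}0.png"); draw(im,c,[(*p,0) for p in TINS.values()])
    im=im[v0:v1,u0:u1]; cv2.imwrite(f"pics/o_{c}.png",cv2.resize(im,None,fx=2.7,fy=2.7,interpolation=cv2.INTER_CUBIC))
print(robot.current_eef_rot())
E
```

```text
[[ 0.48906945  0.01151389]
 [ 0.46972835 -0.2717745 ]
 [ 0.48627698  0.24018708]]
[ 1.79994446e+02 -3.03710613e-04  1.38011213e+01]
```

View pics/o_top.png

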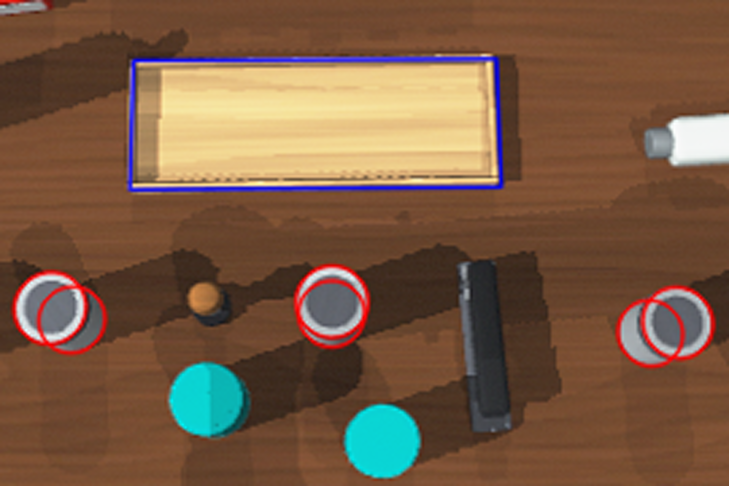

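View pics/o_side.png

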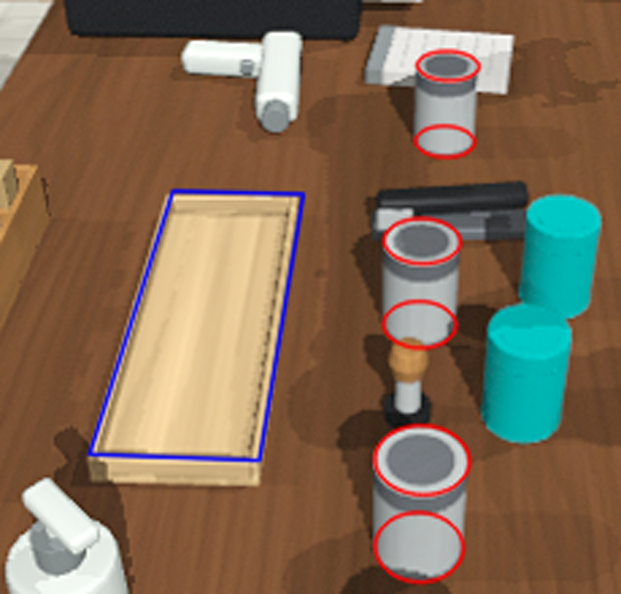

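The overlays match in both views within about 2 mm. Next: lift and weigh tin A.

```bash
cat >> h.py <<'E'
DN=[180,0,0]
def fz(n=8):
    v=[]
    for _ in range(n): v.append(robot.current_contact_force()); robot.pause(.03)
    return np.mean(v,0)
def pick(x,y,z0=0.,lift=.13):
    robot.move_to([x,y,.20],DN); robot.pause(.2); b=fz()
    robot.line_to([x,y,.105],velocity=.2)
    hit=robot.line_to([x,y,.052+z0],velocity=.1,f_stop=8)
    print("t",robot.current_time_s(),"hit",hit,np.round(robot.current_tool_pos(),4))
    if hit: return None
    fingers.gripper_to(0.0,60); print("gap",robot.current_finger_gap())
    robot.line_to([x,y,.052+z0+.02],velocity=.05); robot.line_to([x,y,.052+z0+lift],velocity=.12); robot.pause(.4)
    w=fz()-b; print("base",np.round(b,2),"weight",np.round(w,2),"gap",robot.current_finger_gap(),"t",robot.current_time_s()); return w
E
python3 - <<'E'
from h import *
pick(.4872,.2420)
im=vision.grab_frame("side"); cv2.imwrite("pics/s1.png",im[:,:,::-1])
E
```

```text
t 5.475 hit False [0.4876 0.2425 0.0525]
gap 0.677996157321065
base [ 0.12  0.31 -0.19] weight [-0.26  0.09 -6.12] gap 0.676034909551604 t 8.125
```

View pics/s1.png

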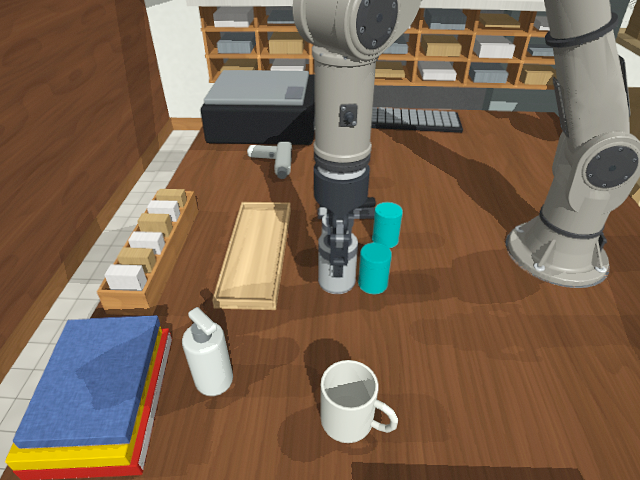

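The picture shows A held upright, and it weighs 6.1 N, so it is likely the heaviest (over 5 N). I'll set it back at its own spot and weigh B.

```bash
cat >> h.py <<'E'
def setdown(x,y,z0=0.):
    robot.line_to([x,y,.052+z0+.02],velocity=.12)
    hit=robot.line_to([x,y,.052+z0-.003],velocity=.03,f_stop=3)
    print("down",hit,np.round(robot.current_tool_pos(),4))
    fingers.gripper_to(1.0); robot.pause(.2); robot.line_to([x,y,.052+z0+.05],velocity=.1); robot.line_to([x,y,.20],velocity=.25)
    print("t",robot.current_time_s())
E
python3 - <<'E'
from h import *
setdown(.4872,.2420)
pick(.4900,.0118)
E
```

```text
down True [0.4869 0.2417 0.0532]
t 11.65
t 14.3417 hit False [0.4906 0.012  0.0526]
gap 0.678340696089055
base [ 0.01 -0.17  0.1 ] weight [ 0.09  0.27 -2.93] gap 0.6774679621537296 t 16.9917
```

```bash
python3 - <<'E'
from h import *
robot.line_to([.66,.115,.19],velocity=.2)
setdown(.66,.115,.005)
pick(.4700,-.2725)
E
```

```text
down True [0.6596 0.1148 0.0582]
t 21.6083
t 24.975 hit False [ 0.4706 -0.2726  0.0526]
gap 0.6797880969835464
base [ 0.17 -0.26  0.14] weight [ 0.14 -0.06 -4.19] gap 0.6809912834437105 t 27.625
```

C weighs 4.2 N and B 2.9 N, so A at 6.1 N is the heaviest. Place C in the tray and look.

```bash
python3 - <<'E'
from h import *
robot.line_to([.66,-.065,.19],velocity=.2)
setdown(.66,-.065,.005)
robot.move_to([.4872,.2420,.20],DN)
for c in("top","side"):
    im=vision.grab_frame(c)[:,:,::-1].copy(); draw(im,c,[(.66,.115,.005),(.66,-.065,.005),(.487,.242,0)]); cv2.imwrite(f"pics/{c}2.png",im)
E
```

```text
down True [ 0.6596 -0.0651  0.0582]
t 32.6583
```

View pics/top2.png

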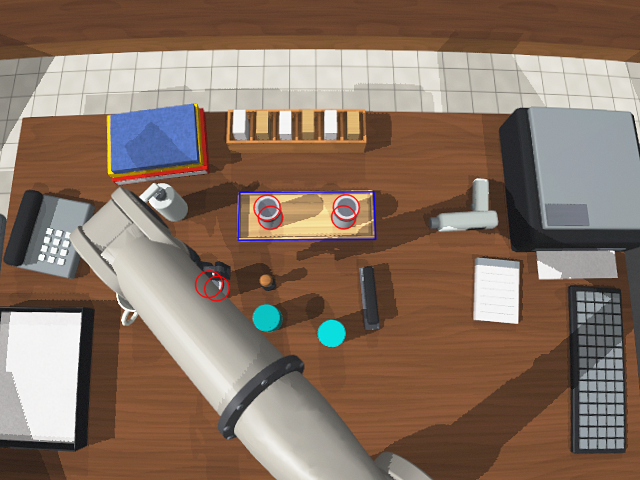

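View pics/side2.png

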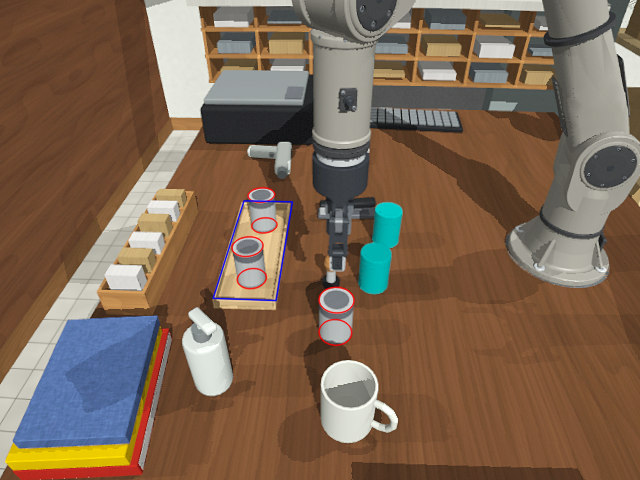

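Both light tins stand upright in the tray (top (269,212) and (345,211)), as predicted. A is at its spot and nothing else has moved. Now lift A and hold it.

```bash
python3 - <<'E'
from h import *
pick(.4872,.2420,lift=.15)
robot.pause(1)
print(robot.current_tool_pos(),robot.current_dq(),robot.current_finger_gap(),robot.current_time_s())
for c in("top","side"):
    im=vision.grab_frame(c)[:,:,::-1].copy(); draw(im,c,[(.66,.115,.005),(.66,-.065,.005),(.4872,.242,.15)]); cv2.imwrite(f"pics/{c}3.png",im)
E
```

```text
t 36.1083 hit False [0.4876 0.2424 0.0525]
gap 0.6778613375260482
base [0.08 0.14 0.22] weight [-0.02 -0.16 -6.8 ] gap 0.6782331050733298 t 38.925
[0.48719796 0.24199893 0.20199429] [ 0.08507811  0.04209828  0.01533653  0.02417257 -0.013915    0.02193995
  0.03362789] 0.6810449086545075 39.925
```

View pics/side3.png

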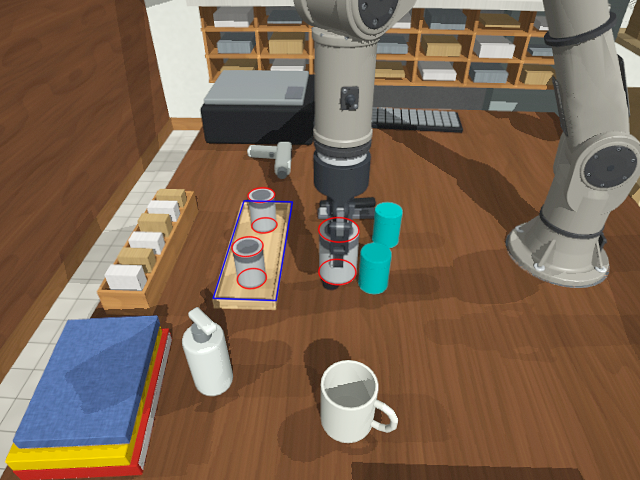

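The held tin is upright with its underside about 0.15 m up, matching the overlay at (338,250), and both other tins stand in the tray.

```bash
python3 - <<'E'
from h import *
workorder.close_job()
E
```

```text
the job is handed in; nothing more can be done
```

The job is handed in. The two lighter tins are in the tray and the arm is holding the heaviest one in the air.

- **Weights:** the tins are lettered left to right as the robot sees them. The left tin, A, read 6.1 N on the first lift and 6.8 N on the second. The middle tin, B, read 2.9 N and the right tin, C, read 4.2 N. A's two readings differ by 0.7 N, but both are above the 5 N line. C is 0.4 N below the 4.6 N limit, and I weighed it only once.
- **Placing:** I set A back on its own spot after weighing it, then set B and C down in the tray with a force stop at contact. The pictures showed both upright and inside the tray, within a few pixels of where I predicted.
- **Holding:** A is gripped at 60 N, about 0.15 m above the desk. In the last picture it is upright, and the joints were nearly still.
- **Other things on the desk:** none looked moved in the last pictures. The mug and notepad were partly hidden by the arm in one view or the other. I did not measure any bystander positions.

I handed in at about 40 s of the 72 s allowed. No check failed, apart from that difference in A's weight.

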